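Fit the bottle carousel to the paint mixer's spindle

ROBOT

A 6-joint arm with a two-finger parallel gripper is mounted at the origin on the work surface. World frame = base frame: x ahead of the robot, y to its left, z up, the work surface at z = 0. Lengths are in mm, angles in rad, forces in N, time in s.
With the tool pointing down it reaches from about 275 to 750 mm from the base axis. Payload 10.2 kg.
Tool frame: the origin (TCP) lies midway between the tips of the shut fingers; the grasp point (between the pads) lies 19 mm behind it; z points along the fingers, y is the direction in which the jaws open and shut (so a half turn about z gives the same grasp; the last joint's range is limited). The gripper opens to 85 mm and grips with 20 to 120 N. Pads are 22 mm wide; open, the fingers measure 114 mm over their backs; the gripper's body (76 mm by 85 mm) begins 54 mm behind the grasp point. The pads swing forward as they close: fully open they stand 13 mm farther back than shut.
Start: joints at [-1.569, 0.313, 1.498, -0, 1.331, -0.223], TCP at [117.015, -511.799, 231.294] pointing down, gripper open.
Joint ranges: [-2.94, 2.94], [-0.97, 2.17], [0.19, 2.56], [-1.23, 4.37], [0.02, 3.11], [-2.88, 2.88]. Speed limits (rad/s): [2.39, 2.39, 3.01, 3.14, 3.14, 3.14].

INTERFACE

Orientations are given as a unit quaternion [w, x, y, z].
In Python, from rig import ctrl gives the robot as it stands.
- The arm moves only by the tool carry_out, never from a script. Its argument "plan" is a list of rows, each a list of 3 entries, a list of its own where there are three numbers: the finger opening in mm, from 0 to 85.4, then the shift along the tool's x, y, z in mm, then the turn, a rotation vector about the tool's x, y, z in units of 6 degrees (1.0 is 6 degrees). In form: [[grip, [x, y, z], [ax, ay, az]], ...]. A call has 1 to 20 rows; each row shifts and turns the commanded pose from where the row before left it, along the tool's axes as they then stand; what a row does not reach is not made up. A row lasts 1/12 s, in which the tool goes at most 41.7 mm and 7.16 degrees, less where a joint would pass 70% of its speed; a pose out of reach is approached as far as the arm can. A call with a gripper value outside its range is refused whole. The fingers move at their own pace and stop on an object; "grip_force" is the grip in N (left out, the last holds). Time passes only in rows, so rows that do not move let the fingers close. It gives the time, the measured TCP pose, the force and the opening at its end, in the units of the state.
- ctrl.sense(): the state, without advancing time (a new reading comes with each control period).
- ctrl.capture(name): name is "scene" or "side" or "wrist"; returns a dict with "color" (384x512x3 uint8, blue, green, red), "range_z" (384x512 float32, mm along the optical axis (not along the pixel's ray), 0 where there is no reading), "fx", "fy", "cx", "cy" (pixels), "dist_coeffs" ([k1, k2, p1, p2, k3] as OpenCV has them; the pictures are not rectified), "cam_to_world" (4x4, takes a point from camera to world coordinates); the wrist camera has in their place "tool_from_camera" (4x4, takes a point from camera to tool coordinates, whose origin is the TCP and whose axes are the flange's). Camera axes: x right, y up, looking along -z (the intrinsics and any distortion apply to the point x, -y, -z); pixel columns grow to the right and rows downward; lengths in mm; the calibration is good to about 2 mm. A picture is of the moment at which its call begins: read the wrist's pose just before it.
- ctrl.finish_job(): hands the job in, once; it reports no verdict.
The state is a dict: "time_s": time; "joints": joint angles; "dq": joint speeds; "tau": joint torques, N m; "eef_pos": TCP position; "ee_rot": TCP orientation; "force": force on the tool from outside, world axes, zero at the start; "wrist_torque": the same for the moment, N m; "grip_width": opening from 0.0 (shut) to 1.0 (fully open).
Only numpy, scipy, OpenCV 4.12 (cv2) and the standard library are available. Lean on these libraries where they do the work, as an engineer would, in place of code of your own. Each camera call takes 0.05 s, during which the arm holds its last target.

TASK

Get the paint-bottle mixer ready: first pull its speed fader all the way back to zero (the end of its slot nearest the robot). Then lift the bottle carousel by its handle out of its stand, put its shaft into the mixer's drive hub, turn it until the key drops into the keyway, and push it fully home against the ejector spring. Finish still gripping the handle and holding the carousel pressed home, so that the set screw can be tightened, and do not knock the paint bottles or the water cup about on the way.

Things in the scene. Friction and masses are not known exactly. Their poses are not given: they have to be found in the camera images.
- fader_cap (a point): centre of the cap of the mixer's speed fader: black block with a white line across its top, 16 mm along the slot, 26 mm across it, 22 mm tall; its top is 11 mm above this point, the flat control deck 14 mm below (65 mm above the table). The slot runs along this point's x axis (the mixer's x, roughly away from the robot). It lies 160 mm to the right (mixer's -y) of the hub's axis
- fader (a joint): position of the fader cap along the slot's +x, in m: 0 = zero speed, at the stop at the end nearest the robot (short scale ticks); 0.070 = full speed, far end (long ticks). It slides with about 1.5 N of friction and stays where it is left
- hub_mouth (a point): centre of the bore at the top face of the drive hub, an upright steel boss, 56 mm diameter, its top 95 mm above the table, in a round drip well (rim 228 mm across, 65 mm above the table). Bore 21.5 mm diameter, 50 mm deep, with one keyway 9.2 mm wide reaching 16.7 mm from the axis along this point's x axis; z up. A set screw sticks out of the hub's side under the keyway
- hub (a joint): angle of the hub about the upright axis in the mixer, rad, counterclockwise from above; 0 = keyway along the mixer's x. It starts between -0.7 and 0.7; the motor's gearing holds it: it turns only under more than about 0.25 N m
- ejector (a joint): travel of the sprung ejector plunger in the bore, in m: 0 = up, its top 30 mm below the hub's mouth; 0.012 when the carousel is fully home. It pushes up with 6 N at 0 and 13 N at 0.012: more than the carousel's weight, so the carousel rises again if it is let go
- carousel_grip (a point): centre of the carousel's handle, a black bar along x: 60 mm long plus a 15 mm pointed nose at its +x end (straight above the key), 16 mm thick (y), 24 mm tall. It stands on a column over an aluminium disc, 144 mm diameter, with six grey bottle cups (33 mm outside) around it. This point is 31 mm above the cups' tops and 62 mm above the seat face. z up. Mass 0.3 to 0.55 kg
- carousel_seat (a point): centre of the underside of the carousel's collar (48 mm diameter), axes as carousel_grip; it lies on the hub's top face when fully home. Below it the shaft: 20 mm diameter, 42 mm long, the last 5 mm tapered to 14 mm. One key, 7 mm wide, reaches 15 mm from the axis towards +x and runs from the collar down 28 mm
- carousel_tip (a point): centre of the shaft's lower end, 104 mm below the handle's centre. The lowest 14 mm of the shaft have no key and enter the bore at any angle; then the key rests on the hub's top face (seat face 28 mm above it) until it is turned over the keyway
- stand_top (a point): centre of the mouth of the carousel's stand: fixed upright grey tube, 50 mm outside and 35 mm inside diameter, top 62 mm above the table, on a black foot 110 mm square. The carousel hangs in it at the start, collar on the tube's top, shaft loosely inside (1 to 2 mm of play)
- bottle0: paint dropper bottle, a bystander, standing; 25 mm diameter, 106 mm tall; origin at the centre of its underside; at the start it stands beyond the gap between stand and mixer
- bottle1: paint dropper bottle, a bystander, standing; 25 mm diameter, 106 mm tall; origin at the centre of its underside; at the start it stands between stand and mixer, on the robot's side
- bottle2: paint dropper bottle, a bystander, standing; 25 mm diameter, 106 mm tall; origin at the centre of its underside; at the start it stands left of the mixer, on the robot's side
- bottle3: paint dropper bottle, a bystander, standing; 25 mm diameter, 106 mm tall; origin at the centre of its underside; at the start it stands right of the stand
- bottle4: paint dropper bottle, a bystander, standing; 25 mm diameter, 106 mm tall; origin at the centre of its underside; at the start it stands beyond the stand
- cup: white enamel water cup, a bystander, left of the mixer: 78 mm across the rim, 72 mm tall; origin at the centre of its underside

How it is judged (in metres and radians):
On the way, in this order (a step that is already met when the one before it is completed fails the run):
1. the speed fader is at zero (within 3 mm of the stop) while the hub is still bare (value of joint fader below 0.003 m and horizontal distance between carousel_seat and hub_mouth above 0.08 m), for 0.2 s.
2. the shaft is in the hub's bore and its key has entered the keyway (seat face less than 24 mm above the hub) (horizontal distance between carousel_seat and hub_mouth below 0.003 m and angle between the x axis of carousel_seat and the x axis of hub_mouth, either way round below 0.15 rad and z of carousel_seat in the frame of hub_mouth below 0.024 m).
At the end, for the whole second after the job is handed in: the carousel is fully home on the hub (collar within 2.5 mm of the hub's top face, axis within 3 mm, key in the keyway, upright within 0.06 rad), at rest and pressed into the hub with more than 8 N while the fingers still hold it (over 3 N), and the fader is still within 4 mm of zero (horizontal distance between carousel_seat and hub_mouth below 0.003 m and z of carousel_seat in the frame of hub_mouth below 0.0025 m and angle between the x axis of carousel_seat and the x axis of hub_mouth, either way round below 0.15 rad and angle between carousel_seat's own z axis and vertical below 0.06 rad and value of joint fader below 0.004 m and contact force between carousel and hub above 8 N and contact force between the fingers and carousel above 3 N and linear speed of carousel below 0.01 m/s); the arm keeps its last pose, push and grip.
It fails at once if a paint bottle knocked over or shifted by more than 30 mm (distance of any of bottle0, bottle1, bottle2, bottle3, bottle4 from where it was at the start of the episode above 0.03 m or angle between any of bottle0, bottle1, bottle2, bottle3, bottle4's own z axis and vertical above 0.5 rad).
It fails at once if the water cup knocked over or shifted by more than 30 mm (distance of cup from where it was at the start of the episode above 0.03 m or angle between cup's own z axis and vertical above 0.5 rad).
It also fails if it takes over 64 s, if anything falls off the work surface, if the arm or the gripper's body presses on something with over 40 N, if the wrist force passes 120 N, or if a joint passes its speed limit or range.

## Working session

There is one attempt and no reset: what is moved stays moved. The work goes in short steps, Python scripts to look and compute and a tool call to move; the robot and the scene stay as the last step left them, time stands still between calls to the robot, and variables do not carry over. Pictures are saved under pics/ and viewed, and the job is handed in when it is done.

Besides the shell and the picture viewer there is one more tool, called after ">>>" as name(argument=value, ...), one argument or row to a line, values as JSON. carry_out: Moves the arm, as the interface text tells. Its arguments: {"type":"object","properties":{"plan":{"type":"array"},"grip_force":{"type":"number"}},"required":["plan"]}

```bash
ls; mkdir -p pics; python3 - <<'E'
from rig import ctrl
import cv2
s=ctrl.sense(); print({k:s[k] for k in s})
for n in ["scene","side","wrist"]:
    c=ctrl.capture(n); cv2.imwrite(f"pics/{n}0.png",c["color"])
    print(n,c["fx"],c["fy"],c["cx"],c["cy"],c["dist_coeffs"],c.get("cam_to_world",c.get("tool_from_camera")))
    import pickle; pickle.dump(c,open(f"{n}0.pkl","wb"))
E
```

```text
pics
{'time_s': 0.0, 'joints': array([-1.56939274e+00,  3.13437479e-01,  1.49845694e+00,  7.10443383e-06,
        1.33099198e+00, -2.23423034e-01]), 'dq': array([ 1.62048183e-04,  1.15336703e-03, -2.29955310e-04, -1.64940895e-03,
        3.30446680e-04,  3.05197914e-05]), 'tau': array([ 1.05709976e-03, -4.12263894e+01, -2.59740311e+01, -1.09123000e-04,
        4.14601978e-03,  9.21275301e-06]), 'eef_pos': array([ 117.01984296, -511.52306338,  230.73400918]), 'ee_rot': array([-6.42506869e-04,  9.93688162e-01,  1.12175839e-01,  7.50903323e-05]), 'force': array([ 0.09988239, -0.29314524,  0.30055863]), 'wrist_torque': array([ 0.03992515, -0.01968733,  0.02960934]), 'grip_width': 0.9982891839487695}
scene 363.7796577729292 363.7796577729292 258.74774608519715 191.8340786452167 [-0.01096678  0.          0.          0.          0.        ] [[-5.81629529e-01 -4.50379458e-01  6.77396070e-01  1.24703883e+03]
 [ 8.13289722e-01 -3.38686957e-01  4.73128918e-01  4.46741866e+02]
 [ 1.63376679e-02  8.26105011e-01  5.63279319e-01  6.84219950e+02]
 [ 0.00000000e+00  0.00000000e+00  0.00000000e+00  1.00000000e+00]]
side 355.48501989553563 355.48501989553563 250.72729221641782 192.41458672932285 [-0.06454525  0.          0.          0.          0.        ] [[ 9.76237579e-01  1.37633528e-01 -1.67383396e-01  3.45697402e+02]
 [-2.16361132e-01  5.75685214e-01 -7.88526724e-01 -8.40140524e+02]
 [-1.21675684e-02  8.06004681e-01  5.91784086e-01  6.80650557e+02]
 [ 0.00000000e+00  0.00000000e+00  0.00000000e+00  1.00000000e+00]]
wrist 339.0493385137079 339.0493385137079 255.22232050948205 191.64222919414863 [-0.08926195  0.          0.          0.          0.        ] [[ 1.01641740e-04  9.57126082e-01  2.89671630e-01  7.41261156e+01]
 [ 9.99999948e-01 -1.85479493e-04  2.61970859e-04  6.49928762e-01]
 [ 3.04467289e-04  2.89671588e-01 -9.57126051e-01 -1.42380630e+02]
 [ 0.00000000e+00  0.00000000e+00  0.00000000e+00  1.00000000e+00]]
```

View pics/scene0.png

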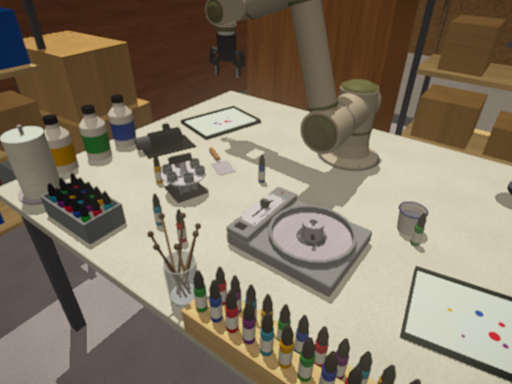

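View pics/side0.png

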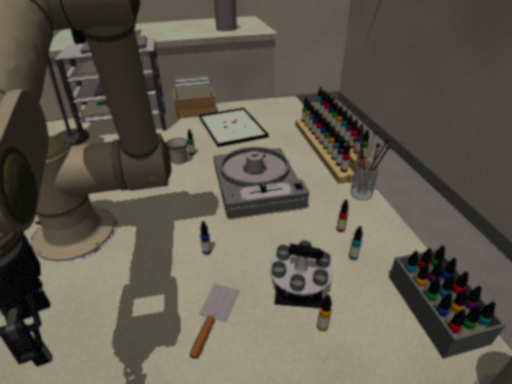

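View pics/wrist0.png

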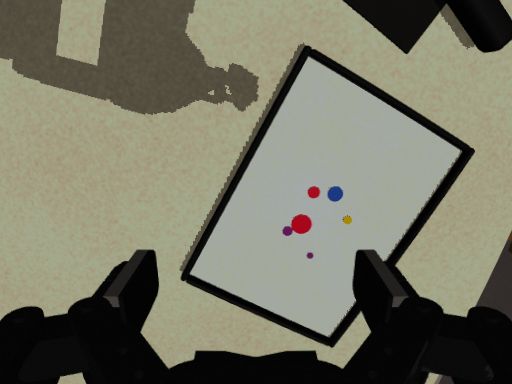

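The scene view shows the carousel on its stand at about (185,180), the hub at (313,232) and the fader at (265,205). The side view shows the carousel at (302,268), the hub at (255,160) and the fader at (264,188). I'll zoom in on these.

```bash
cat > h.py <<'E'
import numpy as np, cv2, pickle
from rig import ctrl
from scipy.spatial.transform import Rotation as R
def Rq(q): return R.from_quat([q[1],q[2],q[3],q[0]])
def cam(c,s=None):
    if "cam_to_world" in c: return np.array(c["cam_to_world"])
    T=np.eye(4);T[:3,:3]=Rq(s["ee_rot"]).as_matrix();T[:3,3]=s["eef_pos"]
    return T@np.array(c["tool_from_camera"])
def K(c): return np.array([[c["fx"],0,c["cx"]],[0,c["fy"],c["cy"]],[0,0,1.]])
def rays(c,uv):
    p=cv2.undistortPoints(np.array(uv,float).reshape(-1,1,2),K(c),np.array(c["dist_coeffs"])).reshape(-1,2)
    return np.c_[p[:,0],-p[:,1],-np.ones(len(p))]
def plane(c,T,uv,z):
    d=rays(c,uv)@T[:3,:3].T; o=T[:3,3]
    return o+d*((z-o[2])/d[:,2])[:,None]
def cloud(c,T):
    h,w=c["range_z"].shape; u,v=np.meshgrid(np.arange(w),np.arange(h))
    d=rays(c,np.c_[u.ravel(),v.ravel()])*c["range_z"].reshape(-1,1)
    return (d@T[:3,:3].T+T[:3,3]).reshape(h,w,3)
def proj(c,T,P):
    p=(np.atleast_2d(P)-T[:3,3])@T[:3,:3]
    q=np.c_[p[:,0],-p[:,1],-p[:,2]]
    return cv2.projectPoints(q,np.zeros(3),np.zeros(3),K(c),np.array(c["dist_coeffs"]))[0].reshape(-1,2)
E
python3 - <<'E'
from h import *
for n,(u,v,w,h,f) in {"scene":(130,130,250,170,3),"side":(185,130,200,210,2.8)}.items():
    c=pickle.load(open(n+"0.pkl","rb"))
    cv2.imwrite(f"pics/{n}0z.png",cv2.resize(c["color"][v:v+h,u:u+w],None,fx=f,fy=f,interpolation=cv2.INTER_CUBIC))
    P=cloud(c,cam(c)); print(n,np.isfinite(P).all(),(c["range_z"]>0).mean())
    pts={"scene":[(313,225),(265,205),(185,162),(262,180),(158,182),(157,225),(180,240),(410,230)],"side":[(255,155),(264,187),(302,250),(205,245),(324,320)]}[n]
    for p in pts: print(p,P[p[1],p[0]].round(0))
E
```

```text
scene True 0.995758056640625
(313, 225) [553. 139.  74.]
(265, 205) [563.  -9.  80.]
(185, 162) [ 512. -374.   69.]
(262, 180) [ 371. -152.   11.]
(158, 182) [ 591. -432.    7.]
(157, 225) [ 745. -263.    3.]
(180, 240) [853. -37. 143.]
(410, 230) [348. 345.  21.]
side True 0.9959716796875
(255, 155) [572. 151.  87.]
(264, 187) [556. -33.  88.]
(302, 250) [ 562. -338.  133.]
(205, 245) [ 365. -177.   37.]
(324, 320) [ 577. -455.   41.]
```

View pics/scene0z.png

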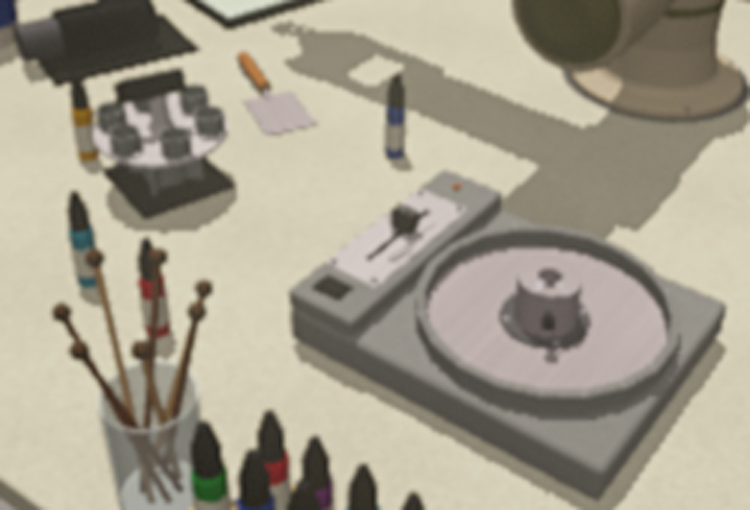

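View pics/side0z.png

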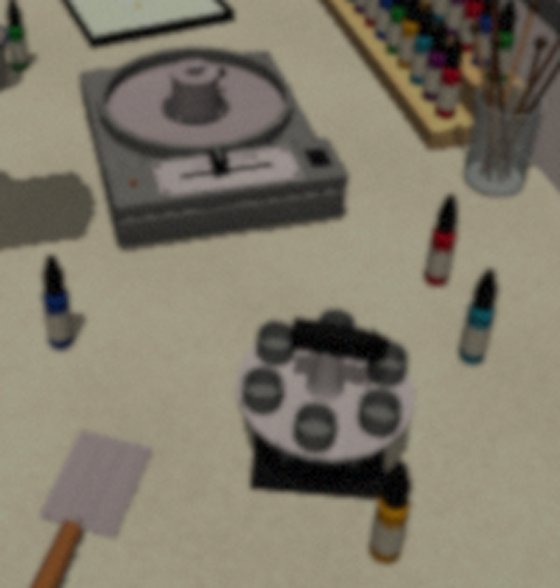

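```bash
python3 - <<'E'
from h import *
for n in ["scene","side"]:
    c=pickle.load(open(n+"0.pkl","rb")); P=cloud(c,cam(c)); g=c["color"].max(2)
    X,Y,Z=P[...,0],P[...,1],P[...,2]
    m=(Z>118)&(Z<150)&(X>450)&(X<650)&(Y<-250)&(Y>-440)
    q=P[m]; print(n,"handle",m.sum(),q.mean(0).round(1),q.min(0).round(),q.max(0).round())
    r=cv2.minAreaRect(q[:,:2].astype(np.float32)); print(r)
    m=(Z>90)&(Z<102)&(X>480)&(X<640)&(Y<230)&(Y>60)
    q=P[m]; print("hub",m.sum(),q.mean(0).round(1), cv2.minEnclosingCircle(q[:,:2].astype(np.float32)))
    m=(Z>74)&(Z<102)&(g<60)&(X>480)&(X<640)&(Y<30)&(Y>-100)
    q=P[m]; print("fader",m.sum(),q.mean(0).round(1),q.min(0).round(),q.max(0).round())
    # disc of carousel
    m=(Z>55)&(Z<110)&(X>400)&(X<700)&(Y<-250)&(Y>-440); q=P[m]; print("disc",q.min(0).round(),q.max(0).round())
    # bottles: high points isolated
    m=((Z>15)&(Z<112)&(X>300)&(X<800)&(Y>-520)&(Y<450)).astype(np.uint8)
    k,l,st,ce=cv2.connectedComponentsWithStats(m)
    for i in range(1,k):
        if st[i,4]>15:
            q=P[l==i]; print("  comp",ce[i].round(),st[i,4],np.median(q,0).round(),q.min(0).round(),q.max(0).round())
E
```

```text
scene handle 175 [ 573.4 -329.   129.7] [ 537. -355.  118.] [ 605. -309.  138.]
((571.2325439453125, -331.2672424316406), (19.809473037719727, 75.89122009277344), 58.295570373535156)
hub 244 [566.8 142.8  94.9] ((565.22314453125, 141.56784057617188), 29.23981475830078)<stdin>:11: RuntimeWarning: Mean of empty slice.
  ret = um.true_divide(
Traceback (most recent call last):
ValueError: zero-size array to reduction operation minimum which has no identity
```

```bash
python3 - 2>&1 <<'E'
from h import *
for n in ["scene","side"]:
    c=pickle.load(open(n+"0.pkl","rb")); P=cloud(c,cam(c)); g=c["color"].max(2)
    X,Y,Z=P[...,0],P[...,1],P[...,2]
    def rep(name,m):
        q=P[m]
        if len(q)>4: print(n,name,m.sum(),np.median(q,0).round(1),q.min(0).round(),q.max(0).round(),np.array(cv2.minAreaRect(q[:,:2].astype(np.float32))[2]).round(1), [round(a,1) for a in cv2.minEnclosingCircle(q[:,:2].astype(np.float32))[0]])
    rep("handle",(Z>118)&(Z<150)&(X>450)&(X<680)&(Y<-250)&(Y>-440))
    rep("hub",(Z>90)&(Z<102)&(X>480)&(X<640)&(Y<230)&(Y>60))
    rep("fadertop",(Z>84)&(Z<102)&(X>480)&(X<640)&(Y<30)&(Y>-100))
    rep("disc",(Z>55)&(Z<110)&(X>400)&(X<700)&(Y<-250)&(Y>-440))
    m=((Z>12)&(Z<112)&(X>300)&(X<800)&(Y>-520)&(Y<450)).astype(np.uint8)
    k,l,st,ce=cv2.connectedComponentsWithStats(m)
    for i in range(1,k):
        if st[i,4]>15: rep("  comp",l==i)
E
```

```text
scene handle 175 [ 574.  -329.   130.9] [ 537. -355.  118.] [ 605. -309.  138.] 58.3 [571.1, -331.5]
scene hub 244 [565.8 142.3  95.2] [537. 114.  90.] [593. 170.  98.] 33.7 [565.2, 141.6]
scene fadertop 41 [557.3 -14.7  89.8] [547. -30.  85.] [564.  -5.  92.] 85.9 [556.0, -16.4]
scene disc 994 [ 579.5 -320.7   78.7] [ 495. -440.   56.] [ 637. -257.  110.] 65.0 [570.0, -349.6]
scene   comp 60 [ 333.  -405.3   18.3] [ 303. -453.   12.] [ 358. -370.   23.] 60.4 [333.1, -413.0]
scene   comp 1226 [ 581.2 -320.7   73.8] [ 495. -449.   12.] [ 637. -257.  111.] 67.1 [570.8, -353.5]
scene   comp 160 [ 372.6 -156.4   57.1] [ 360. -169.   12.] [ 380. -148.  106.] 51.9 [369.9, -157.9]
scene   comp 8819 [601.  131.9  47.4] [436. -52.  12.] [693. 266.  98.] 88.9 [566.5, 107.9]
scene   comp 197 [ 739.7 -261.8   64.3] [ 725. -274.   12.] [ 747. -255.  106.] 81.3 [735.3, -265.8]
scene   comp 101 [ 793.  -351.7   56.4] [ 787. -404.   13.] [ 800. -347.   72.] 86.4 [793.1, -375.4]
scene   comp 710 [353.9 345.   50.8] [300. 293.  12.] [386. 380. 109.] 89.6 [344.3, 336.5]
scene   comp 120 [ 753.8 -159.1 
[... 1004 characters left out ...]
side   comp 256 [ 365.8 -172.7   59.1] [ 353. -179.   12.] [ 378. -162.  106.] 13.8 [365.9, -166.3]
side   comp 246 [ 729.9 -278.8   59. ] [ 723. -285.   13.] [ 745. -264.  106.] 68.2 [732.7, -275.1]
side   comp 65 [ 595.8 -273.5   86.7] [ 576. -293.   75.] [ 605. -267.   93.] 62.3 [591.1, -283.0]
side   comp 2218 [ 553.8 -348.4   72.5] [ 494. -404.   12.] [ 638. -271.  111.] 61.8 [565.8, -332.9]
side   comp 1249 [ 790.7 -444.6   45.7] [ 788. -520.   12.] [ 800. -352.   73.] 88.7 [792.7, -436.2]
side   comp 332 [ 577.1 -451.7   61.7] [ 568. -457.   12.] [ 591. -435.  107.] 37.7 [580.0, -446.5]
side   comp 358 [ 326.6 -420.5   17.1] [ 300. -459.   12.] [ 358. -373.   22.] 59.9 [330.4, -416.9]
```

>>> carry_out(
  plan=[
    [85,[0,0,-5],[0,0,1.07]],
    [85,[0,0,-5],[0,0,1.07]],
    [85,[30,-13,-5],[0,0,0]],
    [85,[34,-15,-5],[0,0,0]],
    [85,[34,-15,-5],[0,0,0]],
    [85,[34,-15,-5],[0,0,0]],
    [85,[34,-15,0],[0,0,0]],
    [85,[34,-15,0],[0,0,0]],
    [85,[34,-15,0],[0,0,0]],
    [85,[34,-15,0],[0,0,0]],
    [85,[34,-15,0],[0,0,0]],
    [85,[34,-15,0],[0,0,0]],
    [85,[34,-15,0],[0,0,0]],
    [85,[0,0,0],[0,0,0]],
    [85,[0,0,0],[0,0,0]],
  ],
)

```text
time_s: 1.4
eef_pos: [488.0, -347.5, 260.5]
ee_rot: [-0.0, 1.0, 0.002, -0.0]
force: [-0.4, -0.1, -0.4]
grip_width: 0.991
```

```bash
cat > look.py <<'E'
import sys; from h import *
def look(name):
    s=ctrl.sense(); c=ctrl.capture("wrist"); pickle.dump((s,c),open(name+".pkl","wb"))
    cv2.imwrite(f"pics/{name}.png",c["color"])
    print(s["time_s"],s["eef_pos"].round(1),Rq(s["ee_rot"]).as_matrix()[:,0].round(4),s["force"].round(1))
if __name__=="__main__": look(sys.argv[1])
E
python3 look.py w1
```

```text
1.4 [ 488.  -347.5  260.5] [ 1.0e+00  3.5e-03 -9.0e-04] [-0.4 -0.1 -0.4]
```

View pics/w1.png

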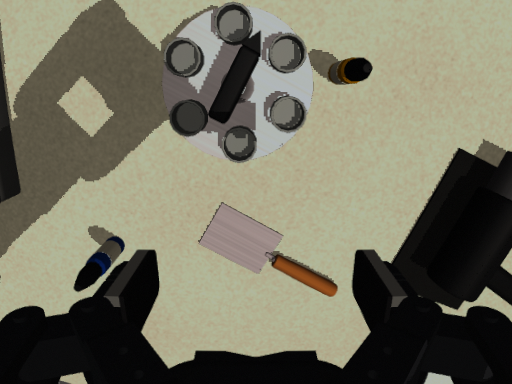

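The wrist view shows the handle with its nose at (256,35) and its tail at (217,118). The orange bottle is at (357,70). Next I'll measure the handle on its top plane.

```bash
python3 - <<'E'
from h import *
s,c=pickle.load(open("w1.pkl","rb")); T=cam(c,s); P=cloud(c,T); Z=P[...,2]
m=((Z>128)&(Z<144)&(P[...,0]>500)&(P[...,0]<650)&(P[...,1]<-280)&(P[...,1]>-400))
v,u=np.nonzero(m); q=plane(c,T,np.c_[u,v],136)[:,:2]
print(len(q),np.median(P[m],0))
for off in [0]:
    r=cv2.minAreaRect(q.astype(np.float32)); print(r)
mu=q.mean(0); w,V=np.linalg.eigh(np.cov((q-mu).T)); a=V[:,1]; a*=np.sign(a[0]); n=np.array([-a[1],a[0]])
t=(q-mu)@a; b=(q-mu)@n; print("yaw",np.arctan2(a[1],a[0]),"ext",t.min(),t.max(),b.min(),b.max())
ctr=mu+a*(t.max()-45)+n*(b.min()+b.max())/2; ctr2=mu+a*(t.min()+30)+n*(b.min()+b.max())/2; print("grip centre",ctr,ctr2)
# disc circle
g=c["color"]; 
m=(abs(Z-72)<6)&(P[...,0]>450)&(P[...,0]<680)&(P[...,1]<-240)&(P[...,1]>-430)
print(np.median(Z[m]),cv2.minEnclosingCircle(P[m][:,:2].astype(np.float32)))
E
```

```text
1929 [ 570.05536471 -333.00191494  135.53588564]
((571.6959228515625, -333.8593444824219), (16.193496704101562, 73.57624816894531), 62.53670120239258)
yaw -0.4818184936922617 ext -34.67012471312183 38.91615272559721 -8.18781301906809 8.027815261383816
grip centre [ 564.39731264 -330.09560939] [ 565.65008813 -330.75071627]
71.18307547923638 ((565.7073974609375, -330.3890380859375), 71.95855712890625)
```

>>> carry_out(
  plan=[
    [85,[0,-30,0],[0,0,0]],
    [85,[0,-40,0],[0,0,0]],
    [85,[0,-40,0],[0,0,0]],
    [85,[0,-40,0],[0,0,0]],
    [85,[0,-40,0],[0,0,0]],
    [85,[0,-40,0],[0,0,0]],
    [85,[0,-40,0],[0,0,0]],
    [85,[0,-40,0],[0,0,0]],
    [85,[0,-40,0],[0,0,0]],
    [85,[0,-40,0],[0,0,0]],
    [85,[0,-20,0],[0,0,0]],
    [85,[0,0,0],[0,0,0]],
    [85,[0,0,0],[0,0,0]],
  ],
)

```text
time_s: 2.53
eef_pos: [486.2, 61.1, 261.4]
ee_rot: [0.0, 1.0, 0.001, 0.0]
force: [-0.8, -0.3, 0.4]
grip_width: 0.996
```

```bash
python3 look.py w2
```

```text
2.5333 [486.2  61.1 261.4] [1.0e+00 1.1e-03 1.0e-04] [-0.8 -0.3  0.4]
```

View pics/w2.png

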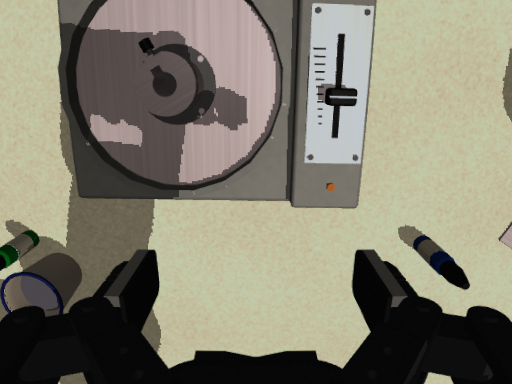

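The wrist view shows the hub bore at about (165,85), with the keyway pointing up-left and the set screw at (147,45). The fader cap is at (340,97), and its slot runs from (341,35) at the far end to (335,137) at the near end.

```bash
python3 - <<'E'
from h import *
s,c=pickle.load(open("w2.pkl","rb")); T=cam(c,s); P=cloud(c,T); Z=P[...,2]
g=c["color"]
print("hubz",P[60,185],P[105,165])
m=(abs(Z-95)<5)&(P[...,0]>500)&(P[...,0]<640)&(P[...,1]>80)&(P[...,1]<200)
v,u=np.nonzero(m); q=plane(c,T,np.c_[u,v],95)
hull=cv2.convexHull(np.c_[u,v].astype(np.float32)).reshape(-1,2)
q=plane(c,T,hull,95)[:,:2].astype(np.float32)
print("hub circle",np.median(Z[m]),cv2.minEnclosingCircle(q),cv2.fitEllipse(q))
# fader: slot ends & cap
print("slot ends",plane(c,T,[(341,35),(335,137)],65))
print("cap top z",P[92,340]); 
m=(Z>83)&(Z<97)&(P[...,1]<40)&(P[...,1]>-90)&(P[...,0]>450)
v,u=np.nonzero(m); q=plane(c,T,np.c_[u,v],90)[:,:2].astype(np.float32); print("cap",len(q),cv2.minAreaRect(q))
# panel outline
w=((g.min(2)>150)&(np.arange(512)[None]>300)&(np.arange(512)[None]<375)&(np.arange(384)[:,None]<166)).astype(np.uint8)
k,l,st,ce=cv2.connectedComponentsWithStats(w); i=1+st[1:,4].argmax(); v,u=np.nonzero(l==i)
q=plane(c,T,np.c_[u,v],65)[:,:2].astype(np.float32); print("panel",cv2.minAreaRect(q))
cv2.imwrite("pics/w2z.png",cv2.resize(g[20:140,100:370],None,fx=2.9,fy=2.9,interpolation=cv2.INTER_CUBIC))
E
```

```text
hubz [586.26779614 122.10539915  91.71856892] [547.79746706 141.52444339  94.00929831]
hub circle 94.80584597563438 ((566.5968627929688, 140.68115234375), 28.556936264038086) ((565.9535522460938, 140.5323486328125), (55.38279724121094, 56.77462387084961), 21.0856876373291)
slot ends [[611.48053384 -19.68864146  65.        ]
 [515.29663483 -19.37220582  65.        ]]
cap top z [559.245928   -15.45956688  90.5042894 ]
cap 497 ((555.2865600585938, -18.090377807617188), (15.008087158203125, 26.737215042114258), 0.837980329990387)
panel ((563.9375610351562, -19.177392959594727), (58.38606262207031, 150.56495666503906), 89.21349334716797)
```

View pics/w2z.png

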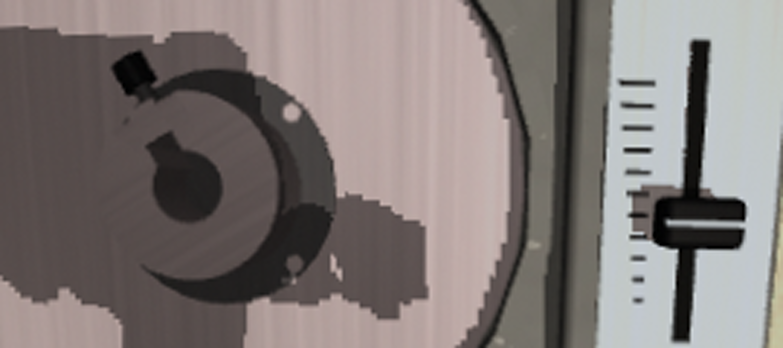

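```bash
python3 - <<'E'
from h import *
s,c=pickle.load(open("w2.pkl","rb")); T=cam(c,s)
# rectified top view of hub plane z=95: 0.25mm/px, for measuring only
g=cv2.cvtColor(c["color"],cv2.COLOR_BGR2GRAY)
cx,cy=566,140.6
yy,xx=np.meshgrid(np.arange(-32,32,.25),np.arange(-32,32,.25))  # rows x, cols y
uv=proj(c,T,np.c_[(cx-xx).ravel()*1,(cy-yy).ravel(),np.full(xx.size,95.)]).astype(np.float32).reshape(xx.shape+(2,))
im=cv2.remap(g,uv[...,0],uv[...,1],cv2.INTER_LINEAR)
cv2.imwrite("pics/hubtop.png",cv2.resize(im,None,fx=2,fy=2))
r=np.hypot(xx,yy); print(np.percentile(im[r<24],[2,10,20,30,50,80]))
for th in (55,60,65,70):
    m=((im<th)&(r<19)).astype(np.uint8)
    k,l,st,ce=cv2.connectedComponentsWithStats(m); i=1+st[1:,4].argmax()
    X=cx-xx[l==i]; Y=cy-yy[l==i]
    d=np.hypot(X-cx,Y-cy); o=d>12.5
    # bore circle
    cnt=cv2.convexHull(np.c_[X,Y][d<12].astype(np.float32))
    print(th,len(X)*.0625,"cent",X.mean(),Y.mean(),"key",X[o].mean()-cx,Y[o].mean()-cy,np.arctan2(Y[o].mean()-cy,X[o].mean()-cx),o.sum()*.0625)
E
```

```text
[31. 33. 39. 79. 81. 85.]
55 406.125 cent 567.660972606956 141.83291782086792 key 12.464511041009473 7.373028391167196 0.5341621103331924 39.625
60 418.0625 cent 567.6546942741815 141.85291523396617 key 12.501481481481505 7.406666666666638 0.5348592421382291 42.1875
65 430.75 cent 567.6414320951828 141.85301073708644 key 12.536959553695965 7.426778242677813 0.5348056393508043 44.8125
70 444.4375 cent 567.6220644072564 141.90129377021512 key 12.570445609436433 7.445937090432466 0.5347657143591512 47.6875
```

View pics/hubtop.png

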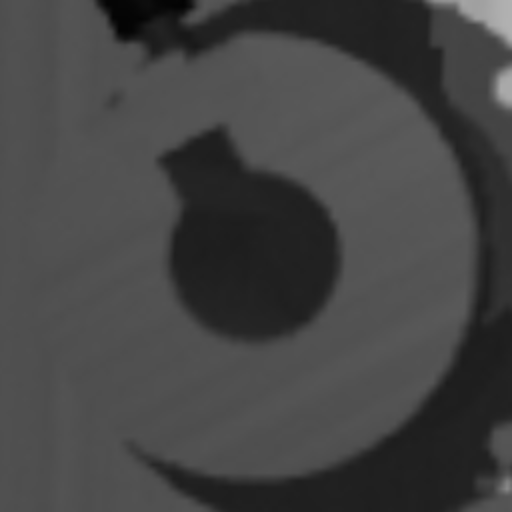

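The hub bore is at (566.0,140.6) with the keyway at about 0.52 rad. The cap is at (555.3,-18.5), and I estimate fader zero at x≈528. I'll go down behind the cap with the fingers shut.

>>> carry_out(
  plan=[
    [0,[21,16,0],[0,0,0]],
    [0,[26,20,20],[0,0,0]],
    [0,[26,20,20],[0,0,0]],
    [0,[21,16,20],[0,0,0]],
    [0,[10,8,20],[0,0,0]],
    [0,[0,0,25],[0,0,0]],
    [0,[0,0,25],[0,0,0]],
    [0,[0,0,20],[0,0,0]],
    [0,[0,0,15],[0,0,0]],
    [0,[0,0,12],[0,0,0]],
    [0,[0,0,10],[0,0,0]],
    [0,[0,0,0],[0,0,0]],
    [0,[0,0,0],[0,0,0]],
  ],
)

```text
time_s: 3.67
eef_pos: [590.8, -19.1, 74.6]
ee_rot: [0.0, 1.0, -0.0, 0.0]
force: [0.3, -0.3, -0.2]
grip_width: -0.003
```

```bash
python3 look.py w3; python3 - <<'E'
from h import *
c=ctrl.capture("side"); cv2.imwrite("pics/side3.png",cv2.resize(c["color"][110:230,190:340],None,fx=4,fy=4,interpolation=cv2.INTER_CUBIC))
E
```

```text
3.6667 [590.8 -19.1  74.6] [ 1.e+00 -1.e-04  2.e-04] [ 0.3 -0.3 -0.2]
```

View pics/side3.png

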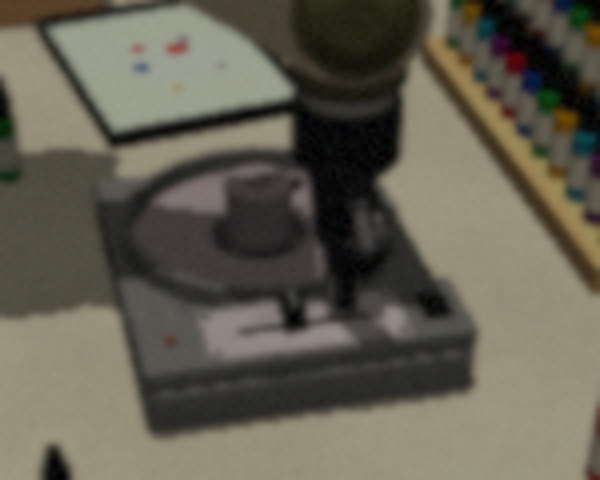

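View pics/w3.png

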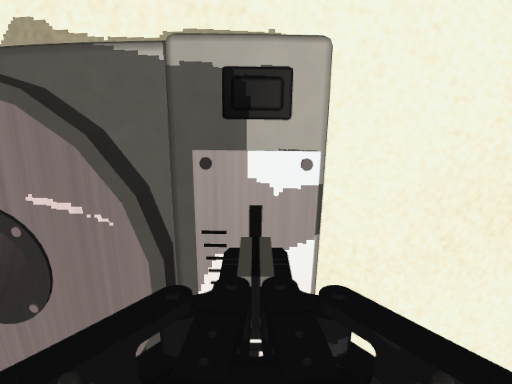

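In the side view the shut fingers stand just behind the cap at (345,300), over the slot. Now I'll drag it toward the robot.

>>> carry_out(
  plan=[
    [0,[-6,0,0],[0,0,0]],
    [0,[-6,0,0],[0,0,0]],
    [0,[-6,0,0],[0,0,0]],
    [0,[-6,0,0],[0,0,0]],
    [0,[-6,0,0],[0,0,0]],
    [0,[-6,0,0],[0,0,0]],
    [0,[-3,0,0],[0,0,0]],
    [0,[0,0,0],[0,0,0]],
    [0,[0,0,0],[0,0,0]],
  ],
)

```text
time_s: 4.52
eef_pos: [551.4, -18.6, 74.3]
ee_rot: [0.0, 1.0, 0.0, -0.0]
force: [0.4, -0.4, -0.6]
grip_width: 0.003
```

>>> carry_out(
  plan=[
    [0,[-2,0,0],[0,0,0]],
    [0,[-1,0,0],[0,0,0]],
    [0,[0,0,0],[0,0,0]],
  ],
)

```text
time_s: 4.77
eef_pos: [548.7, -18.6, 74.3]
ee_rot: [0.0, 1.0, 0.0, 0.0]
force: [0.9, -0.5, 0.2]
grip_width: -0.002
```

>>> carry_out(
  plan=[
    [0,[-1.5,0,0],[0,0,0]],
    [0,[-1.5,0,0],[0,0,0]],
    [0,[0,0,0],[0,0,0]],
  ],
)

```text
time_s: 5.02
eef_pos: [547.2, -18.6, 74.5]
ee_rot: [0.0, 1.0, 0.0, 0.002]
force: [9.1, 0.4, -5.1]
grip_width: -0.003
```

>>> carry_out(
  plan=[
    [0,[-1.5,0,0],[0,0,0]],
    [0,[-1.5,0,0],[0,0,0]],
    [0,[0,0,0],[0,0,0]],
  ],
)

```text
time_s: 5.27
eef_pos: [546.8, -18.7, 74.7]
ee_rot: [0.0, 1.0, -0.0, 0.006]
force: [24.4, 2.9, -15.4]
grip_width: -0.001
```

The stop has been reached, with force building up to 24 N. I'll back off, rise and check the fader.

>>> carry_out(
  plan=[
    [0,[8,0,0],[0,0,0]],
    [0,[6,0,-8],[0,0,0]],
    [0,[0,0,-30],[0,0,0]],
    [20,[-15,0,-35],[0,0,0]],
    [40,[-25,0,-35],[0,0,0]],
    [50,[-25,0,-35],[0,0,0]],
    [50,[0,0,-35],[0,0,0]],
    [50,[0,0,0],[0,0,0]],
  ],
)

```text
time_s: 5.93
eef_pos: [494.3, -18.9, 256.7]
ee_rot: [0.001, 1.0, 0.0, 0.005]
force: [-0.3, 0.2, 0.7]
grip_width: 0.584
```

```bash
python3 look.py w4; python3 - <<'E'
from h import *
s,c=pickle.load(open("w4.pkl","rb")); T=cam(c,s); P=cloud(c,T); Z=P[...,2]
m=(Z>83)&(Z<97)&(P[...,1]<40)&(P[...,1]>-90)&(P[...,0]>450)&(P[...,0]<620)
v,u=np.nonzero(m); q=plane(c,T,np.c_[u,v],90)[:,:2].astype(np.float32); print("cap",len(q),u.mean(),v.mean(),cv2.minAreaRect(q))
E
```

```text
5.9333 [494.3 -18.9 256.7] [9.999e-01 6.000e-04 1.020e-02] [-0.3  0.2  0.7]
cap 502 253.9840637450199 135.5398406374502 ((529.8967895507812, -18.758880615234375), (15.454751968383789, 25.590221405029297), 0.01792498119175434)
```

View pics/w4.png

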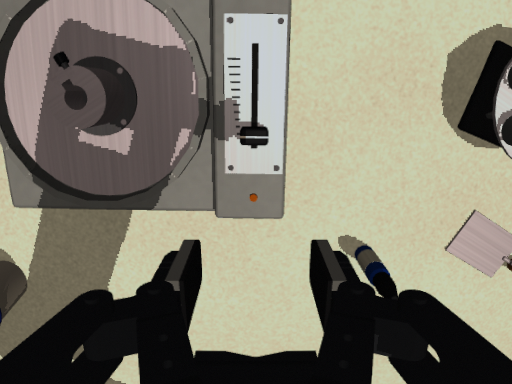

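The fader cap is at its lowest tick at (254,136), x≈530. Next, go above the carousel.

>>> carry_out(
  plan=[
    [60,[4,20,0],[0,-0.1,0]],
    [60,[8,34,0],[0,0,0]],
    [60,[8,34,0],[0,0,0]],
    [60,[8,34,0],[0,0,0]],
    [60,[8,34,0],[0,0,0]],
    [60,[8,34,0],[0,0,0]],
    [60,[8,34,0],[0,0,0]],
    [60,[8,34,0],[0,0,0]],
    [60,[8,34,0],[0,0,0]],
    [60,[3,19,0],[0,0,0]],
    [60,[0,0,10],[0,0,1.1]],
    [60,[0,0,10],[0,0,1.1]],
    [60,[0,0,10],[0,0,1.1]],
    [60,[0,0,10],[0,0,1.1]],
    [60,[0,0,0],[0,0,0.18]],
    [60,[0,0,0],[0,0,0]],
    [60,[0,0,0],[0,0,0]],
  ],
)

```text
time_s: 7.4
eef_pos: [564.1, -329.5, 209.4]
ee_rot: [0.001, 0.972, -0.236, -0.005]
force: [-0.1, -0.2, 0.1]
grip_width: 0.704
```

```bash
python3 look.py w5; cat > meas.py <<'E'
from h import *
def handle(name):
    s,c=pickle.load(open(name+".pkl","rb")); T=cam(c,s); P=cloud(c,T); Z=P[...,2]
    m=((Z>128)&(Z<144)&(P[...,0]>500)&(P[...,0]<650)&(P[...,1]<-280)&(P[...,1]>-400)).astype(np.uint8)
    k,l,st,ce=cv2.connectedComponentsWithStats(m); i=1+st[1:,4].argmax(); m=l==i
    v,u=np.nonzero(m); q=plane(c,T,np.c_[u,v],136)[:,:2]
    r=cv2.minAreaRect(q.astype(np.float32)); print(r, u.mean(),v.mean())
    a=Rq(s["ee_rot"]).as_matrix(); print(a.round(4))
handle("w5")
E
python3 meas.py
```

```text
7.4 [ 564.1 -329.5  209.4] [ 0.8889 -0.458  -0.0094] [-0.1 -0.2  0.1]
((573.3758544921875, -334.6756591796875), (15.75687026977539, 73.46369171142578), 62.320919036865234) 254.76163048294197 190.33761630482942
[[ 8.889e-01 -4.580e-01 -1.060e-02]
 [-4.580e-01 -8.890e-01  1.000e-04]
 [-9.400e-03  4.800e-03 -9.999e-01]]
```

View pics/w5.png

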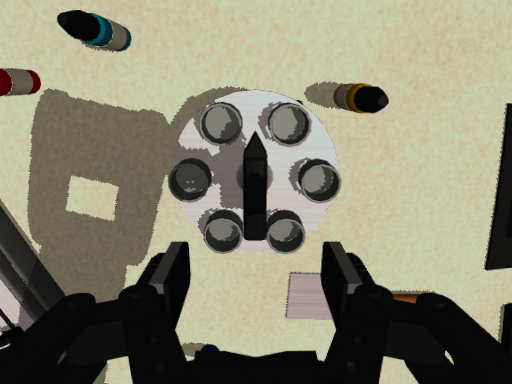

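The handle is lined up between the fingers (from (256,135) to (255,240)), and the bottles are clear. I'll fix the small tilt, go down and grip.

>>> carry_out(
  plan=[
    [60,[2,0,0],[0.046,0.09,0.06]],
    [60,[0,0,25],[0,0,0]],
    [60,[0,0,25],[0,0,0]],
    [60,[0,0,25],[0,0,0]],
    [60,[0,0,18],[0,0,0]],
    [60,[0,0,12],[0,0,0]],
    [60,[0,0,0],[0,0,0]],
    [60,[0,0,0],[0,0,0]],
  ],
  grip_force=60,
)

```text
time_s: 8.12
eef_pos: [566.1, -330.7, 105.0]
ee_rot: [0.0, 0.971, -0.24, 0.0]
force: [0.8, 0.1, 1.8]
grip_width: 0.697
```

>>> carry_out(
  plan=[
    [40,[0,0,0],[0,0,0]],
    [10,[0,0,0],[0,0,0]],
    [0,[0,0,0],[0,0,0]],
    [0,[0,0,0],[0,0,0]],
    [0,[0,0,0],[0,0,0]],
    [0,[0,0,0],[0,0,0]],
    [0,[0,0,0],[0,0,0]],
    [0,[0,0,0],[0,0,0]],
  ],
  grip_force=80,
)

```text
time_s: 8.78
eef_pos: [566.3, -330.5, 105.6]
ee_rot: [0.0, 0.971, -0.24, 0.001]
force: [0.2, 2.4, 7.1]
grip_width: 0.174
```

Gripped: the opening is about 15 mm. Lifting straight up.

>>> carry_out(
  plan=[
    [0,[0,0,-5],[0,0,0]],
    [0,[0,0,-10],[0,0,0]],
    [0,[0,0,-15],[0,0,0]],
    [0,[0,0,-20],[0,0,0]],
    [0,[0,0,-20],[0,0,0]],
    [0,[0,0,-20],[0,0,0]],
    [0,[0,0,-15],[0,0,0]],
    [0,[0,0,-5],[0,0,0]],
    [0,[0,0,0],[0,0,0]],
    [0,[0,0,0],[0,0,0]],
  ],
)

```text
time_s: 9.62
eef_pos: [565.5, -330.2, 213.4]
ee_rot: [-0.0, 0.971, -0.24, -0.001]
force: [0.8, 0.2, -5.3]
grip_width: 0.174
```

```bash
python3 look.py w6; python3 - <<'E'
from h import *
s=ctrl.sense(); print(s["wrist_torque"])
for n in ["side","scene"]:
    c=ctrl.capture(n); pickle.dump(c,open(n+"6.pkl","wb")); 
    cv2.imwrite(f"pics/{n}6.png",cv2.resize(c["color"][140:330,220:400] if n=="side" else c["color"][90:270,130:300],None,fx=3,fy=3,interpolation=cv2.INTER_CUBIC))
E
```

```text
9.6167 [ 565.5 -330.2  213.4] [ 0.8846 -0.4664 -0.0015] [ 0.8  0.2 -5.3]
[ 0.00087858  0.02242868 -0.06894672]
```

View pics/side6.png

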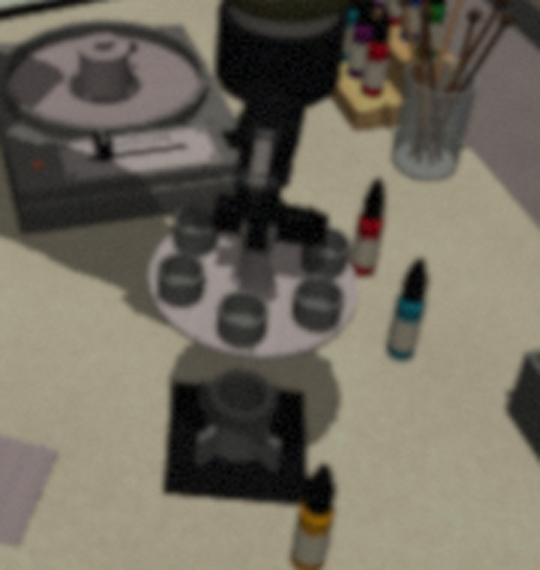

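View pics/w6.png

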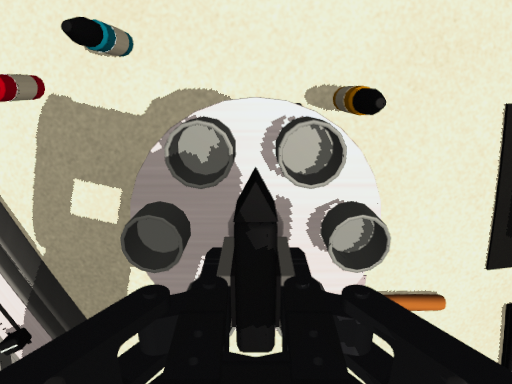

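View pics/scene6.png

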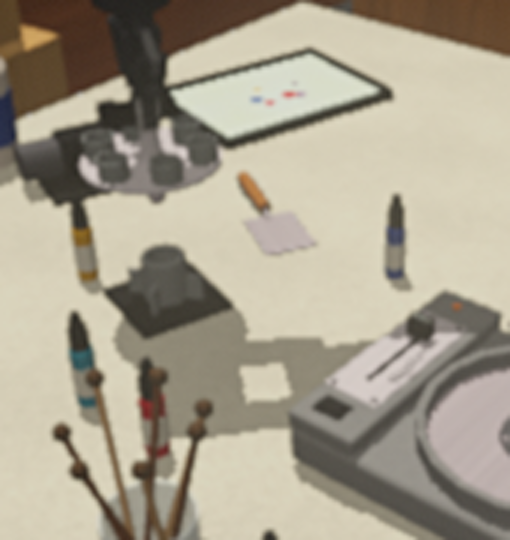

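The carousel is out of the stand and hangs clear with no bottle touched. I'll measure how it sits in the hand.

```bash
cat > inhand.py <<'E'
import sys; from h import *
s,c=pickle.load(open(sys.argv[1]+".pkl","rb")); T=np.array(c["tool_from_camera"]); P=cloud(c,T); g=c["color"].astype(int)
X,Y,Z=P[...,0],P[...,1],P[...,2]
# disc: bright, tool z about 19->grip, disc top below
m=(Z>20)&(Z<60)&(abs(Y)<80)&(X>-80)&(X<90)
print("z hist",np.histogram(Z[m],20))
zz=np.median(Z[m&(Z>25)&(g.min(2)>80)])
d=m&(abs(Z-zz)<4)
q=P[d]; A=np.c_[q[:,0],q[:,1],np.ones(len(q))]; k=np.linalg.lstsq(A,q[:,2],rcond=None)[0]; print("disc plane",k,len(q))
# outer edge
hull=cv2.convexHull(q[:,:2].astype(np.float32)).reshape(-1,2)
# circle fit with points on true rim (radius ~72 from origin guess)
cen=np.zeros(2)
for _ in range(20):
    r=np.hypot(*(hull-cen).T); h=hull[(abs(r-72)<4)]
    A=np.c_[2*h,np.ones(len(h))]; x=np.linalg.lstsq(A,(h**2).sum(1),rcond=None)[0]; cen=x[:2]
print("rim centre tool",cen,"R",np.sqrt(x[2]+cen@cen),len(h))
# handle nose/top
m=(Z>-40)&(Z<8)&(abs(Y)<14)&(X>8)&(X<60)&(g.max(2)<70)
q=P[m]; print("nose",len(q),q.min(0),q.max(0),np.median(q,0))
for x0,x1 in((10,20),(20,30),(30,38),(38,46)):
    w=q[(q[:,0]>x0)&(q[:,0]<x1)&(abs(q[:,2]-np.median(q[:,2]))<6)]
    if len(w): print(x0,w[:,1].min(),w[:,1].max(),(w[:,1].min()+w[:,1].max())/2)
E
python3 inhand.py w6
```

```text
z hist (array([ 281,  272,  294,  281,  252,  277,  267,  255,  265,  287,  281,
        276,  295,  996, 3114, 3139, 7420, 8330, 1777,   72]), array([20.00074965, 20.87542347, 21.75009728, 22.62477109, 23.4994449 ,
       24.37411871, 25.24879253, 26.12346634, 26.99814015, 27.87281396,
       28.74748777, 29.62216159, 30.4968354 , 31.37150921, 32.24618302,
       33.12085683, 33.99553065, 34.87020446, 35.74487827, 36.61955208,
       37.49422589]))
disc plane [-1.20846075e-03  9.27704721e-04  3.44208489e+01] 25054
rim centre tool [-0.28678301  0.27870913] R 71.35624101588633 49
nose 4872 [  8.00297966 -13.86332047 -39.89829668] [44.44431132 13.98743159 -2.99483294] [ 20.53056482   0.27687732 -29.65684587]
10 -13.716241494738156 13.983658198251081 0.13370835175646256
20 -7.560399116073212 8.461454490279118 0.4505276871029533
30 -7.261633640373699 8.101501753251695 0.41993405643899795
38 -3.0108478006956507 3.9277392356392897 0.4584457174718195
```

The carousel sits centred to 0.4 mm and upright in the hand. I'll cross-check the hub from the second wrist view.

```bash
python3 - <<'E'
from h import *
for n in("w2","w4"):
    s,c=pickle.load(open(n+".pkl","rb")); T=cam(c,s); P=cloud(c,T); Z=P[...,2]
    gr=cv2.cvtColor(c["color"],cv2.COLOR_BGR2GRAY)
    m=(P[...,0]>555)&(P[...,0]<590)&(P[...,1]>125)&(P[...,1]<158)&(gr<60)&(Z<100)
    k,l,st,ce=cv2.connectedComponentsWithStats(m.astype(np.uint8)); 
    # component nearest hub center
    for i in range(1,k):
        if st[i,4]>60:
            v,u=np.nonzero(l==i); q=plane(c,T,np.c_[u,v],95)[:,:2]; print(n,i,st[i],q.mean(0),q.min(0),q.max(0))
            cen=np.array([566,140.6]); hull=cv2.convexHull(q.astype(np.float32)).reshape(-1,2)
            for _ in range(30):
                r=np.hypot(*(hull-cen).T); h=hull[abs(r-10.75)<1.2]
                if len(h)<5: break
                A=np.c_[2*h,np.ones(len(h))]; x=np.linalg.lstsq(A,(h**2).sum(1),rcond=None)[0]; cen=x[:2]
            d=q-cen; o=np.hypot(*d.T)>12; a=d[o].mean(0) if o.any() else (0,0); print("  bore",cen,len(h),np.sqrt(max(x[2]+cen@cen,0)),"key",np.arctan2(a[1],a[0]),d[o].max(0)-d[o].min(0))
E
```

```text
w2 4 [150  65  27  32 543] [567.7191815  141.76697112] [555.66188045 130.30504752] [582.19939427 152.74076147]
  bore [566.22977128 140.93012978] 24 10.60238028898162 key 0.528567951443232 [8.35204268 8.98158105]
w4 4 [ 62  79  25  31 507] [567.69766755 141.89369908] [555.61548569 130.55778379] [582.02890833 152.15497639]
  bore [565.96895613 141.12507777] 30 10.421196927918313 key 0.49480584111295595 [7.63184202 8.79035119]
```

>>> carry_out(
  plan=[
    [0,[-6.6,-12.5,0],[0,0,0]],
    [0,[-13.2,-25,0],[0,0,0]],
    [0,[-17.5,-33.3,0],[0,0,0]],
    [0,[-17.5,-33.3,0],[0,0,0]],
    [0,[-17.5,-33.3,0],[0,0,0]],
    [0,[-17.5,-33.3,0],[0,0,0]],
    [0,[-17.5,-33.3,0],[0,0,0]],
    [0,[-17.5,-33.3,0],[0,0,0]],
    [0,[-17.5,-33.3,0],[0,0,0]],
    [0,[-17.5,-33.3,0],[0,0,0]],
    [0,[-17.5,-33.3,0],[0,0,0]],
    [0,[-17.5,-33.3,0],[0,0,0]],
    [0,[-13.2,-25,0],[0,0,0]],
    [0,[-6.6,-12.5,0],[0,0,0]],
    [0,[-4.5,-8.5,0],[0,0,0]],
    [0,[0,0,0],[0,0,0]],
    [0,[0,0,0],[0,0,0]],
  ],
)

```text
time_s: 11.18
eef_pos: [566.3, 139.3, 214.0]
ee_rot: [0.0, 0.971, -0.24, -0.0]
force: [-0.4, 0.2, -3.9]
grip_width: 0.167
```

>>> carry_out(
  plan=[
    [0,[0,0,0],[0,0,-0.6]],
    [0,[0,0,0],[0,0,-1]],
    [0,[0,0,0],[0,0,-1]],
    [0,[0,0,0],[0,0,-1]],
    [0,[0,0,0],[0,0,-1]],
    [0,[0,0,0],[0,0,-1]],
    [0,[0,0,0],[0,0,-1]],
    [0,[0,0,0],[0,0,-1]],
    [0,[0,0,0],[0,0,-1]],
    [0,[0,0,0],[0,0,-0.6]],
    [0,[0,0,0],[0,0,-0.3]],
    [0,[0,0,0],[0,0,0]],
    [0,[0,0,0],[0,0,0]],
    [0,[0,0,0],[0,0,0]],
  ],
)

```text
time_s: 12.35
eef_pos: [566.4, 139.3, 214.3]
ee_rot: [0.0, 0.968, 0.251, -0.0]
force: [0.3, 1.1, -3.9]
grip_width: 0.174
```

```bash
cat > st.py <<'E'
from h import *
s=ctrl.sense(); M=Rq(s["ee_rot"]).as_matrix(); print(s["time_s"],"pos",s["eef_pos"].round(2),"yaw",np.arctan2(M[1,0],M[0,0]).round(4),"z",M[:,2].round(4),"F",s["force"].round(1),"T",s["wrist_torque"].round(2),s["grip_width"].round(3))
for t in [(565.8,140.9)]:
    d=np.array([t[0],t[1],s["eef_pos"][2]])-s["eef_pos"]; print("to hub in tool",(M.T@d).round(2),"turn units",-(0.515-np.arctan2(M[1,0],M[0,0]))/np.radians(6))
zz=np.cross(M[:,2],[0,0,-1]); print("tilt fix units",(M.T@zz/np.radians(6)).round(3))
E
python3 st.py; python3 look.py w7; python3 inhand.py w7
```

```text
12.35 [566.4 139.3 214.3] [ 8.740e-01  4.859e-01 -1.000e-04] [ 0.3  1.1 -3.9]
z hist (array([  332,   302,   284,   304,   317,   296,   294,   301,   301,
         296,   327,   357,  1789,  3719,  5098, 10498,  3480,   141,
           4,     1]), array([20.00680893, 20.97413574, 21.94146255, 22.90878935, 23.87611616,
       24.84344297, 25.81076978, 26.77809659, 27.7454234 , 28.71275021,
       29.68007701, 30.64740382, 31.61473063, 32.58205744, 33.54938425,
       34.51671106, 35.48403787, 36.45136468, 37.41869148, 38.38601829,
       39.3533451 ]))
disc plane [-1.83791766e-03  1.44264386e-04  3.44441834e+01] 25026
rim centre tool [-0.93133165  0.64745015] R 71.49905291120162 54
nose 4776 [  8.0041361  -13.96426523 -39.96728902] [43.74599051 13.93406808 -3.54479223] [ 20.58183028   0.56433088 -29.65887572]
10 -13.407728058782531 13.934068077784907 0.26317000950118796
20 -7.322216215741904 8.754270043406615 0.7160269138323554
30 -6.618080452491499 7.982822996492254 0.6823712720003772
38 -2.3339214394453993 3.82002582097262 0.7430521907636103Traceback (most recent call last):
  File "st.py", line 2, in <module>
    s=ctrl.sense(); M=Rq(s["ee_rot"]).as_matrix(); print(s["time_s"],"pos",s["eef_pos"].round(2),"yaw",np.arctan2(M[1,0],M[0,0]).round(4),"z",M[:,2].round(4),"F",s["force"].round(1),"T",s["wrist_torque"].round(2),s["grip_width"].round(3))
                                                                                                                                                                                                                     ^^^^^^^^^^^^^^^^^^^^^
AttributeError: 'float' object has no attribute 'round'
```

>>> carry_out(
  plan=[
    [0,[0.7,-1.9,8],[0,0,-0.08]],
    [0,[0,0,8],[0,0,0]],
    [0,[0,0,8],[0,0,0]],
    [0,[0,0,4],[0,0,0]],
    [0,[0,0,0],[0,0,0]],
    [0,[0,0,0],[0,0,0]],
  ],
)

```text
time_s: 12.9
eef_pos: [565.9, 142.2, 186.0]
ee_rot: [0.0, 0.967, 0.256, -0.0]
force: [-0.1, -0.5, -3.7]
grip_width: 0.177
```

```bash
sed -i 's/,s\["grip_width"\].round(3)//; s/565.8,140.9/566.1,141.3/' st.py; python3 st.py; python3 - <<'E'
from h import *
for n,(v,u) in {"side":((80,230),(180,340)),"scene":((130,290),(220,380))}.items():
    c=ctrl.capture(n); cv2.imwrite(f"pics/{n}8.png",cv2.resize(c["color"][v[0]:v[1],u[0]:u[1]],None,fx=4,fy=4,interpolation=cv2.INTER_CUBIC)[:600])
E
```

```text
12.9 pos [565.86 142.21 186.05] yaw 0.518 z [-5.e-04 -1.e-04 -1.e+00] F [-0.1 -0.5 -3.7] T [-0.03 -0.02 -0.03]
to hub in tool [-0.25  0.91  0.  ] turn units 0.029035916254796124
tilt fix units [-0.001  0.004  0.   ]
```

View pics/scene8.png

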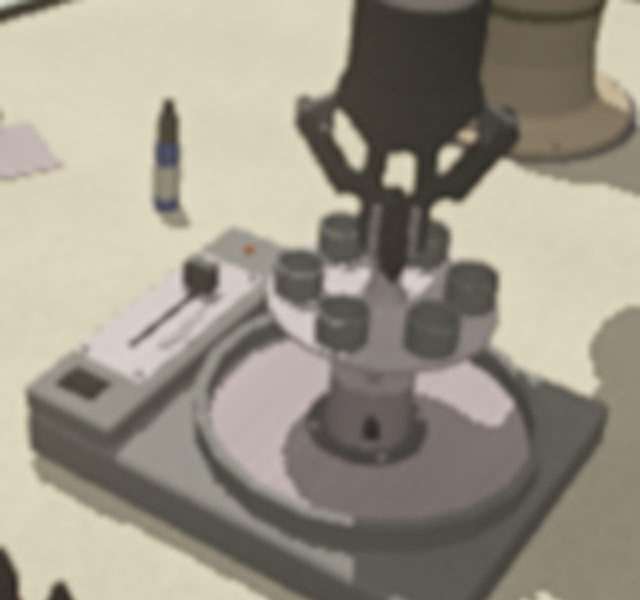

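View pics/side8.png

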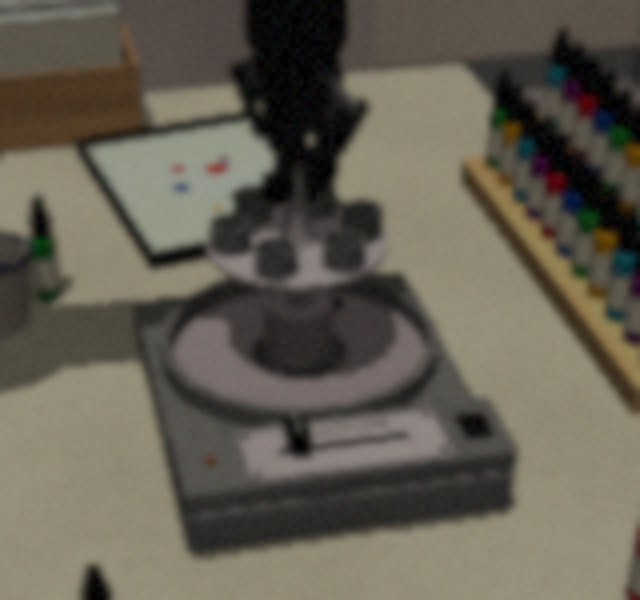

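The shaft is above the bore. I'll make a small correction and lower gently.

>>> carry_out(
  plan=[
    [0,[-0.2,0.5,2],[0,0,0]],
    [0,[0,0,3],[0,0,0]],
    [0,[0,0,3],[0,0,0]],
    [0,[0,0,2],[0,0,0]],
    [0,[0,0,0],[0,0,0]],
  ],
)

```text
time_s: 13.42
eef_pos: [565.8, 141.7, 175.8]
ee_rot: [-0.0, 0.967, 0.256, -0.0]
force: [0.3, -0.2, -3.8]
grip_width: 0.172
```

```bash
python3 st.py
```

```text
13.4167 pos [565.84 141.67 175.75] yaw 0.518 z [-6.e-04 -1.e-04 -1.e+00] F [ 0.3 -0.2 -3.8] T [-0.05  0.02 -0.02]
to hub in tool [ 0.05  0.45 -0.  ] turn units 0.02824077917829313
tilt fix units [-0.003  0.006 -0.   ]
```

The tip is about 5 mm into the bore with no contact force. I'll continue toward the key level (TCP z≈166.6).

>>> carry_out(
  plan=[
    [0,[0,0,2],[0,0,0]],
    [0,[0,0,2],[0,0,0]],
    [0,[0,0,2],[0,0,0]],
    [0,[0,0,2],[0,0,0]],
    [0,[0,0,0],[0,0,0]],
    [0,[0,0,0],[0,0,0]],
  ],
)

```text
time_s: 13.92
eef_pos: [566.0, 141.7, 168.2]
ee_rot: [0.0, 0.967, 0.256, -0.0]
force: [0.2, -0.3, -4.6]
grip_width: 0.174
```

```bash
python3 st.py
```

```text
13.9167 pos [566.01 141.68 168.24] yaw 0.518 z [ 0.e+00 -1.e-04 -1.e+00] F [ 0.2 -0.3 -4.6] T [-0.01 -0.02 -0.05]
to hub in tool [-0.11  0.37  0.  ] turn units 0.028670729034323963
tilt fix units [0.001 0.    0.   ]
```

>>> carry_out(
  plan=[
    [0,[0,0,1.5],[0,0,0]],
    [0,[0,0,1.5],[0,0,0]],
    [0,[0,0,1.5],[0,0,0]],
    [0,[0,0,0],[0,0,0]],
    [0,[0,0,0],[0,0,0]],
  ],
)

```text
time_s: 14.33
eef_pos: [566.0, 141.7, 163.7]
ee_rot: [0.0, 0.967, 0.256, 0.0]
force: [-0.0, 0.9, -4.0]
grip_width: 0.172
```

```bash
python3 st.py
```

```text
14.3333 pos [566.   141.68 163.75] yaw 0.518 z [ 0. -0. -1.] F [-0.   0.9 -4. ] T [ 0.05 -0.11 -0.03]
to hub in tool [-0.1   0.37  0.  ] turn units 0.028344438434136594
tilt fix units [ 0. -0.  0.]
```

There's no key contact below the key level, so the key appears to be in the keyway. Going on to the ejector, with contact expected at TCP≈151.

>>> carry_out(
  plan=[
    [0,[0,0.2,2],[0,0,0]],
    [0,[0,0,2],[0,0,0]],
    [0,[0,0,2],[0,0,0]],
    [0,[0,0,2],[0,0,0]],
    [0,[0,0,0],[0,0,0]],
    [0,[0,0,0],[0,0,0]],
  ],
)

```text
time_s: 14.83
eef_pos: [566.1, 141.5, 155.7]
ee_rot: [-0.0, 0.967, 0.256, -0.0]
force: [0.7, -0.0, -4.5]
grip_width: 0.172
```

```bash
python3 st.py
```

```text
14.8333 pos [566.1  141.54 155.66] yaw 0.518 z [-0. -0. -1.] F [ 0.7 -0.  -4.5] T [ 0.18 -0.19 -0.01]
to hub in tool [-0.12  0.21 -0.  ] turn units 0.028700054308578495
tilt fix units [-0.  0. -0.]
```

>>> carry_out(
  plan=[
    [0,[0,0,2],[0,0,0]],
    [0,[0,0,2],[0,0,0]],
    [0,[0,0,2],[0,0,0]],
    [0,[0,0,2],[0,0,0]],
    [0,[0,0,2],[0,0,0]],
    [0,[0,0,0],[0,0,0]],
    [0,[0,0,0],[0,0,0]],
  ],
)

```text
time_s: 15.42
eef_pos: [566.3, 141.5, 146.3]
ee_rot: [0.0, 0.967, 0.256, 0.0]
force: [-1.5, 1.2, 3.7]
grip_width: 0.175
```

```bash
python3 st.py
```

```text
15.4167 pos [566.32 141.5  146.33] yaw 0.518 z [ 1.e-03 -1.e-04 -1.e+00] F [-1.5  1.2  3.7] T [ 0.09  0.26 -0.03]
to hub in tool [-0.29  0.07 -0.  ] turn units 0.028515359935982615
tilt fix units [ 0.005 -0.008  0.   ]
```

The ejector is being compressed, with +8 N relative to hanging. Pressing home.

>>> carry_out(
  plan=[
    [0,[0,0,2],[0,0,0]],
    [0,[0,0,2],[0,0,0]],
    [0,[0,0,2],[0,0,0]],
    [0,[0,0,1.5],[0,0,0]],
    [0,[0,0,0],[0,0,0]],
    [0,[0,0,0],[0,0,0]],
  ],
)

```text
time_s: 15.92
eef_pos: [566.4, 141.5, 139.1]
ee_rot: [0.0, 0.967, 0.256, 0.001]
force: [-1.8, 0.7, 7.8]
grip_width: 0.174
```

```bash
python3 st.py
```

```text
15.9167 pos [566.44 141.54 139.08] yaw 0.518 z [ 0.0014  0.     -1.    ] F [-1.8  0.7  7.8] T [0.1  0.49 0.04]
to hub in tool [-0.42  0.03 -0.  ] turn units 0.028209350236521456
tilt fix units [ 0.007 -0.012 -0.   ]
```

>>> carry_out(
  plan=[
    [0,[0,0,1],[0,0,0]],
    [0,[0,0,1],[0,0,0]],
    [0,[0,0,0.5],[0,0,0]],
    [0,[0,0,0],[0,0,0]],
    [0,[0,0,0],[0,0,0]],
  ],
)

```text
time_s: 16.33
eef_pos: [566.6, 141.6, 138.5]
ee_rot: [0.0, 0.967, 0.256, 0.001]
force: [-7.0, -0.5, 21.3]
grip_width: 0.176
```

```bash
python3 st.py
```

```text
16.3333 pos [566.6  141.55 138.54] yaw 0.5182 z [ 2.9e-03 -1.0e-04 -1.0e+00] F [-7.  -0.5 21.3] T [-0.01  1.48  0.02]
to hub in tool [-0.56 -0.03 -0.  ] turn units 0.03029669334445926
tilt fix units [ 0.015 -0.024 -0.   ]
```

Home level is reached at the predicted z=138.5. A bit more press, then check the pictures.

>>> carry_out(
  plan=[
    [0,[0,0,0.7],[0,0,0]],
    [0,[0,0,0.3],[0,0,0]],
    [0,[0,0,0],[0,0,0]],
    [0,[0,0,0],[0,0,0]],
    [0,[0,0,0],[0,0,0]],
    [0,[0,0,0],[0,0,0]],
  ],
)

```text
time_s: 16.83
eef_pos: [566.7, 141.6, 138.5]
ee_rot: [0.001, 0.967, 0.256, 0.002]
force: [-10.6, -1.0, 29.3]
grip_width: 0.174
```

```bash
python3 st.py;python3 look.py w9; python3 inhand.py w9; python3 st.py; python3 - <<'E'
from h import *
for n,(v,u) in {"side":((80,230),(180,340)),"scene":((130,280),(220,380))}.items():
    c=ctrl.capture(n); cv2.imwrite(f"pics/{n}9.png",cv2.resize(c["color"][v[0]:v[1],u[0]:u[1]],None,fx=4,fy=4,interpolation=cv2.INTER_CUBIC)); cv2.imwrite(f"pics/{n}9f.png",c["color"])
    P=cloud(c,cam(c)); X,Y,Z=P[...,0],P[...,1],P[...,2]
    m=(Z>84)&(Z<97)&(X<580)&(X>500)&(Y<20)&(Y>-60); q=P[m]; print(n,"fader",q.min(0),q.max(0),m.sum())
s,c=pickle.load(open("w9.pkl","rb")); P=cloud(c,cam(c,s))
print("disc z",np.median(P[130:150,250:262,2]),P[110:130,250:262].reshape(-1,3).mean(0))
E
```

```text
16.8333 pos [566.68 141.58 138.52] yaw 0.5183 z [ 3.6e-03 -2.0e-04 -1.0e+00] F [-10.6  -1.   29.3] T [-0.1   2.01  0.01]
to hub in tool [-0.64 -0.05 -0.  ] turn units 0.0318340260795107
tilt fix units [ 0.019 -0.029  0.   ]
16.8333 [566.7 141.6 138.5] [0.8686 0.4954 0.0031] [-10.6  -1.   29.3]
z hist (array([ 297,  317,  311,  281,  302,  279,  285,  293,  293,  285,  264,
        308, 1031, 3224, 3866, 8905, 6781,  970,   31,    3]), array([20.00149921, 20.94303639, 21.88457356, 22.82611074, 23.76764792,
       24.7091851 , 25.65072228, 26.59225946, 27.53379663, 28.47533381,
       29.41687099, 30.35840817, 31.29994535, 32.24148253, 33.1830197 ,
       34.12455688, 35.06609406, 36.00763124, 36.94916842, 37.8907056 ,
       38.83224278]))
disc plane [3.41221014e-03 2.73808360e-03 3.43230712e+01] 24993
rim centre tool [-1.32973869  0.29634429] R 71.41532050316184 59
nose 4770 [  8.01723838 -13.95338308 -39.97463122] [43.73719198 13.99851361 -3.30945533] [ 20.48502591   0.56357631 -29.65616784]
10 -13.35094638917831 13.950301577125865 0.2996775939737777
20 -7.282399703538031 8.703785128359694 0.7106927124108315
30 -6.69795890891362 8.181184658342993 0.7416128747146864
38 -2.3221049140113785 3.7766037763251115 0.7272494311568665
16.8833 pos [566.68 141.56 138.48] yaw 0.5182 z [ 3.6e-03 -1.0e-04 -1.0e+00] F [-10.5  -0.4  28.4] T [-0.04  2.05  0.  ]
to hub in tool [-0.63 -0.06 -0.  ] turn units 0.030645326102932826
tilt fix units [ 0.018 -0.029 -0.   ]
side fader [520.25426166 -35.05442774  84.16620677] [536.12831188  -8.04830047  91.10808519] 35
scene fader [519.60557761 -29.18278883  84.10320793] [536.87924668  -3.66969996  92.04958654] 43
disc z 103.56839551756535 [618.57580467 170.18394443 104.24705731]
```

View pics/scene9.png

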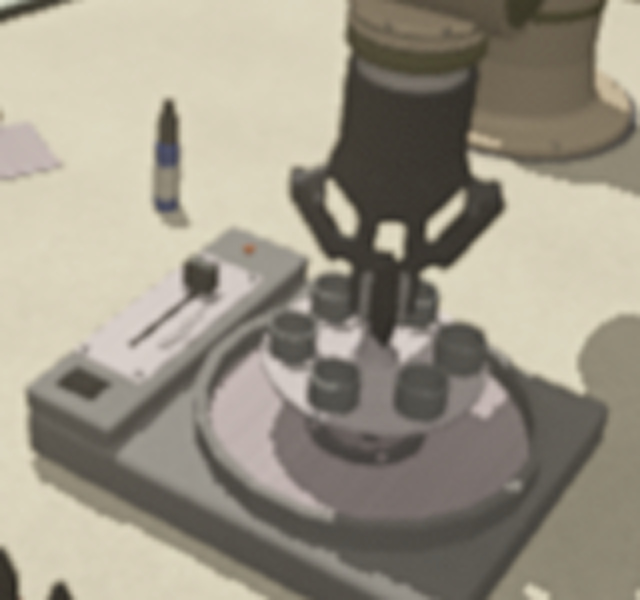

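View pics/side9f.png

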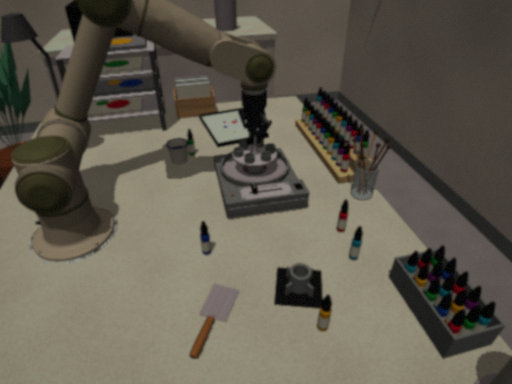

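The disc is 9 mm above the hub level, as it was in the stand, so the carousel is home. All bottles and the cup are standing, and the force is steady. Handing in.

```bash
python3 -c "
from rig import ctrl
print(ctrl.finish_job())"; python3 st.py
```

```text
the job is handed in; nothing more can be done
None
the job is handed in; nothing more can be done
```

The job is handed in. The fader is at zero, and the carousel is pressed home in the hub with the handle still gripped. The hand-in reports no verdict.

- **Fader:** I pushed it back with the shut fingers until it hit the stop, with force rising to 24 N. The cap went from x≈555 to x≈530 and sits at its lowest tick. The last camera check still showed it at about 528.
- **Carousel:** I gripped the handle at 80 N, lifted the carousel out of the stand and turned it by about 1.0 rad to the measured keyway angle of 0.52 rad. It went straight in: there was no resistance at the key level and no searching was needed. I then pressed it against the ejector spring.
- **Last checks:**
  - The TCP stopped at z = 138.5 mm, against 138.6 mm expected for home.
  - The disc stands 9 mm above the hub top, the same as it stood above its stand.
  - Tilt is about 0.004 rad.
  - The push is about 29 N, which after the spring and the weight leaves roughly 20 N on the hub. That is my estimate, not a direct reading.
  - All bottles and the cup look standing and unmoved in the side picture.
- **Small disagreements:**
  - There is a side force of about 10 N in x while pressing.
  - The wrist camera puts the disc's centre 1.3 mm along the handle from the TCP. It read 0.3 mm right after the lift, and I put the change down to calibration error or the pressing.

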